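# Flip the stock tags to match the cube bins

## Task

On the white rack each of the three blue bins has a hinged tag straight in front of it, which shows its green face up when it leans to the right and its red face up when it leans to the left. Push over with a fingertip the tags that are wrong, so that green shows only in front of the full bins (those with a mortar cube) and red in front of the empty bin, each tag lying fully against its stop. Do not flip the tag that is already right, and leave the cubes and everything else on the bench where they are; nothing is to be grasped or lifted.

Things in the scene. Friction and masses are not known exactly. Their poses are not given: they have to be found in the camera images.
- tag_1 (a joint): Tag on hinge_1, rad: 0 upright; +0.873 (50 degrees) at rest leaning right (rack's -y), GREEN face up; -0.873 at rest leaning left (+y), RED face up. Plate 40 mm wide along the pin, 4 mm thick, reaching 40 mm from the pin; 20 g, nearly free, falls to the side of upright it is left on. At rest its free edge is 31 mm beside and 26 mm above the pin.
- tag_2 (a joint): Tag on hinge_2, rad: 0 upright; +0.873 (50 degrees) at rest leaning right (rack's -y), GREEN face up; -0.873 at rest leaning left (+y), RED face up. Plate 40 mm wide along the pin, 4 mm thick, reaching 40 mm from the pin; 20 g, nearly free, falls to the side of upright it is left on. At rest its free edge is 31 mm beside and 26 mm above the pin.
- tag_3 (a joint): Tag on hinge_3, rad: 0 upright; +0.873 (50 degrees) at rest leaning right (rack's -y), GREEN face up; -0.873 at rest leaning left (+y), RED face up. Plate 40 mm wide along the pin, 4 mm thick, reaching 40 mm from the pin; 20 g, nearly free, falls to the side of upright it is left on. At rest its free edge is 31 mm beside and 26 mm above the pin.
- hinge_1 (a point): Middle of tag_1's hinge pin, 35 mm above the bench; x along the pin away from the robot, y left along the row. Its fixed bracket (54 mm in x, 30 in y) ends 7 mm above the pin, so a fingertip moving along y 10 to 18 mm above the pin clears it and pushes the tag over by its outer edge. Brackets are 115 mm apart in a row, in any order.
- hinge_2 (a point): Middle of tag_2's hinge pin, 35 mm above the bench; x along the pin away from the robot, y left along the row. Its fixed bracket (54 mm in x, 30 in y) ends 7 mm above the pin, so a fingertip moving along y 10 to 18 mm above the pin clears it and pushes the tag over by its outer edge. Brackets are 115 mm apart in a row, in any order.
- hinge_3 (a point): Middle of tag_3's hinge pin, 35 mm above the bench; x along the pin away from the robot, y left along the row. Its fixed bracket (54 mm in x, 30 in y) ends 7 mm above the pin, so a fingertip moving along y 10 to 18 mm above the pin clears it and pushes the tag over by its outer edge. Brackets are 115 mm apart in a row, in any order.
- bin_1_floor (a point): Centre of the inner floor of a blue open bin, 70 x 74 mm, fixed; inside 64 x 68, sides 34 and front lip 16 mm above this point. Its tag is the one straight in front, pin 66 mm nearer the robot; which bin is behind which tag varies: go by position, not number. Full if a mortar cube sits in it.
- bin_2_floor (a point): Centre of the inner floor of a blue open bin, 70 x 74 mm, fixed; inside 64 x 68, sides 34 and front lip 16 mm above this point. Its tag is the one straight in front, pin 66 mm nearer the robot; which bin is behind which tag varies: go by position, not number. Full if a mortar cube sits in it.
- bin_3_floor (a point): Centre of the inner floor of a blue open bin, 70 x 74 mm, fixed; inside 64 x 68, sides 34 and front lip 16 mm above this point. Its tag is the one straight in front, pin 66 mm nearer the robot; which bin is behind which tag varies: go by position, not number. Full if a mortar cube sits in it.
- cube_1_center (a point): Centre of a grey 50 mm mortar cube (about 0.3 kg, loose) standing in one of the bins; a bin with a cube is full. It stays where it is.
- cube_2_center (a point): Centre of a grey 50 mm mortar cube (about 0.3 kg, loose) standing in one of the bins; a bin with a cube is full. It stays where it is.
- bottle: Bystander: grey-white square plastic bottle with a black cap, 56 mm square and 115 mm high, loose; origin at the centre of its underside. Not to be disturbed.
- dish: Bystander: pressed steel dish, 89 across and 22 mm high, loose; origin at the centre of its underside. Not to be disturbed.
- wood_block: Bystander: wooden scraper block, 40 x 110 mm and 28 mm high, loose; origin at the centre of its underside. Not to be disturbed.
- sample_tin_0: Bystander: round aluminium sample tin with lid, 59 across and 38 mm high, loose; origin at the centre of its underside. Not to be disturbed.
- sample_tin_1: Bystander: round aluminium sample tin with lid, 59 across and 38 mm high, loose; origin at the centre of its underside. Not to be disturbed.
- spanner: Bystander: open-ended spanner lying flat, 32 x 198 mm and 8 mm high, loose; origin at the centre of its underside. Not to be disturbed.
- rack: White rack board fixed to the bench, 130 mm (x) by 356 mm (y) by 10 mm, carrying three hinge brackets with tags along its near side (38 mm before its centre) and three bins behind them. Origin at the centre of its underside; x points away from the robot, y left along the row.
Things that resemble listed ones, but are neither listed nor needed, are in the scene too. Leave any brown or yellow look-alike of the part that bears cube_2_center alone.

How it is judged:
By the outcome, as a careful person would: the job done as asked, in the order asked, and still so for the second after the job is handed in, with the robot touching nothing.
It also fails if it takes over 32 s, if anything falls off the work surface, if the arm or the gripper's body presses on something with over 40 N, if the wrist force passes 120 N, or if a joint passes its speed limit or range.

## Robot

A 6-joint arm with a two-finger parallel gripper is mounted at the origin on a cart in front of the work surface, level with it; the furniture and walls round the work are solid. World frame = base frame: x ahead of the robot, y to its left, z up, the work surface at z = 0. Lengths are in m, angles in rad, forces in N, time in s.
With the tool pointing down it reaches from about 0.325 to 0.9 m from the base axis. Payload 6.1 kg.
Tool frame: the origin (TCP) lies between the finger pads; the fingertips stand 19 mm ahead of it and the grasp point (between the pads) is the TCP; y points along the fingers, x is the direction in which the jaws open and shut, and the axes are right-handed (so a half turn about y gives the same grasp; the last joint's range is limited). The gripper opens to 85 mm and grips with 20 to 120 N. Pads are 22 mm wide; open, the fingers measure 114 mm over their backs; the gripper's body (76 mm by 85 mm) begins 54 mm behind the grasp point. The pads swing forward as they close: fully open they stand 13 mm farther back than shut.
Start: joints at [1.163, 0.22, 1.526, -0, 1.395, -0.126], TCP at [0.174, 0.6, 0.25] pointing down, gripper open.
Joint ranges: [-2.98, 2.98], [-0.91, 2.08], [0.09, 2.57], [-1.24, 4.39], [0.2, 2.65], [-2.68, 2.68]. Speed limits (rad/s): [2.57, 2.57, 3.01, 3.14, 3.14, 3.14].

## Interface

Orientations are given as a 3x3 rotation matrix whose columns are the frame's x, y, z axes.
In Python, from station import robot gives the robot as it stands. The module is installed in compiled form; this text tells all that it offers.
- The arm moves only by the tool servo_tool, never from a script. Its arguments are lists of equal length, an entry for each row: "hand": the closure, from -1 (fully open) to 1 (shut); "dp": the shift along the tool's x, y, z in mm, a list of three; "twist": the turn, a rotation vector about the tool's x, y, z in rad, a list of three. In form: {"hand": [hand, ...], "dp": [[dx, dy, dz], ...], "twist": [[rx, ry, rz], ...]}. A call has 1 to 10 rows; each row is the pose to reach, as a shift and turn from the pose measured when the call began, along the tool's axes at that moment; what a row does not reach only later rows make up. A row lasts 1/10 s, in which the tool goes at most 50 mm and 8.59 degrees, less where a joint would pass 70% of its speed; a pose out of reach is approached as far as the arm can. A call with a gripper value outside its range is refused whole. The fingers move at their own pace and stop on an object; "squeeze" is the grip in N (left out, the last holds). Time passes only in rows, so rows that repeat a pose let the fingers close. It gives the time, the measured TCP pose, the force and the opening at its end, in the units of the state.
- robot.read_state(): the state, without advancing time (a new reading comes with each control period).
- robot.grab_frame(name): name is "scene" or "top"; returns a dict with "pixels" (480x640x3 uint8, red, green, blue), "range_z" (480x640 float32, m along the optical axis (not along the pixel's ray), 0 where there is no reading), "K" (3x3 intrinsics, pixels), "R" (3x3) and "t" (3): a world point X has camera coordinates R X + t. Camera axes: x right, y down, z forward; pixel columns grow to the right and rows downward; lengths in m; the calibration is good to about 2 mm. A picture is of the moment at which its call begins.
- robot.finish_job(): hands the job in, once; it reports no verdict.
The state is a dict: "t": time; "joint_positions": joint angles; "joint_velocities": joint speeds; "tau": joint torques, N m; "eef_pos": TCP position; "ee_rot": TCP orientation; "wrist_force": force on the tool from outside, world axes, zero at the start; "wrist_torque": the same for the moment, N m; "grip_width": finger opening in m.
Only numpy, scipy, OpenCV 4.12 (cv2) and the standard library are available. Lean on these libraries where they do the work, as an engineer would, in place of code of your own. Each camera call takes 0.05 s, during which the arm holds its last target.

## Working session

There is one attempt and no reset: what is moved stays moved. The work goes in short steps, Python scripts to look and compute and a tool call to move; the robot and the scene stay as the last step left them, time stands still between calls to the robot, and variables do not carry over. Pictures are saved under pics/ and viewed, and the job is handed in when it is done.

Besides the shell and the picture viewer there is one more tool, called after "Call:" as name(argument=value, ...) on one line, values as JSON. servo_tool: Moves the arm, as the interface text tells. Its arguments: {"type":"object","properties":{"hand":{"type":"array","items":{"type":"number"}},"dp":{"type":"array","items":{"type":"array","items":{"type":"number"}}},"twist":{"type":"array","items":{"type":"array","items":{"type":"number"}}},"squeeze":{"type":"number"}},"required":["hand","dp","twist"]}

```bash
mkdir -p pics
python3 - <<'E'
from station import robot
import cv2,numpy as np
for n in("scene","top"):
    f=robot.grab_frame(n)
    cv2.imwrite(f"pics/{n}0.png",f["pixels"][:,:,::-1])
    np.savez(f"{n}0.npz",**f)
    print(n,f["K"].round(1).tolist(),f["R"].round(3).tolist(),f["t"].round(3).tolist())
s=robot.read_state();print(s["t"],s["eef_pos"],s["ee_rot"],s["grip_width"])
E
```

```text
scene [[473.0, 0.0, 316.8], [0.0, 473.0, 231.9], [0.0, 0.0, 1.0]] [[0.792, -0.61, -0.022], [-0.449, -0.558, -0.698], [0.414, 0.563, -0.716]] [-0.499, 0.298, 1.55]
top [[560.2, 0.0, 319.4], [0.0, 560.2, 238.3], [0.0, 0.0, 1.0]] [[-0.081, -0.997, 0.0], [-0.976, 0.08, -0.204], [0.203, -0.017, -0.979]] [0.01, 0.617, 1.63]
0.1 [0.17359785 0.59986992 0.24930016] [[ 2.78091989e-01 -7.09107832e-04 -9.60554185e-01]
 [ 9.60552813e-01 -1.63907038e-03  2.78092802e-01]
 [-1.77161369e-03 -9.99998405e-01  2.25323182e-04]] 0.0853827247455685
```

View pics/scene0.png

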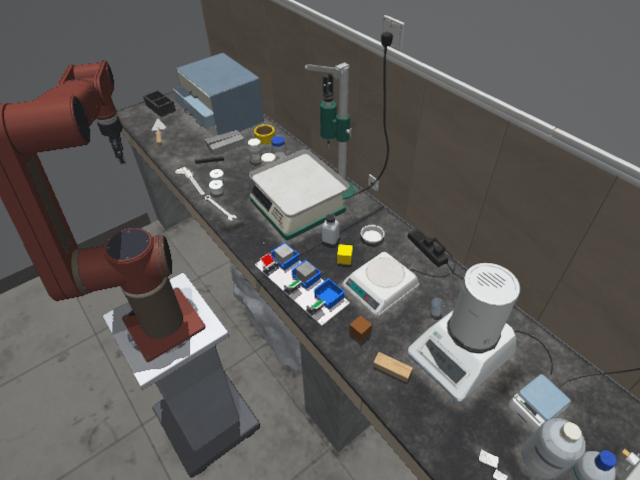

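View pics/top0.png

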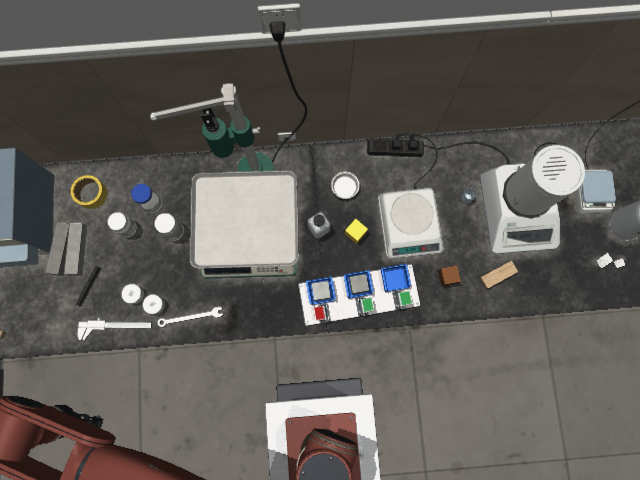

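```bash
cat > h.py <<'E'
import numpy as np
def cloud(f):
    K,R,t=f["K"],f["R"],f["t"]; z=f["range_z"].astype(float)
    v,u=np.mgrid[:480,:640]
    c=np.stack([(u-K[0,2])/K[0,0]*z,(v-K[1,2])/K[1,1]*z,z],-1)
    X=(c-t)@R
    X[z==0]=np.nan
    return X
E
python3 - <<'E'
import numpy as np,cv2
from h import cloud
f=dict(np.load("top0.npz"));X=cloud(f);p=f["pixels"]
c=p[255:335,290:430,::-1];cv2.imwrite("pics/crop0.png",cv2.resize(c,None,fx=5,fy=5,interpolation=cv2.INTER_CUBIC))
g=dict(np.load("scene0.npz"))["pixels"]
cv2.imwrite("pics/crop1.png",cv2.resize(g[230:330,245:375,::-1],None,fx=6,fy=6,interpolation=cv2.INTER_CUBIC))
hsv=cv2.cvtColor(p,cv2.COLOR_RGB2HSV)
roi=np.zeros((480,640),bool);roi[258:330,292:425]=1
H,S,V=[hsv[...,i].astype(int) for i in range(3)]
for n,m in dict(red=((H<8)|(H>172))&(S>120),green=(H>45)&(H<85)&(S>100),blue=(H>100)&(H<125)&(S>120),white=(S<40)&(V>200)).items():
    m=(m&roi).astype(np.uint8)
    k,l,st,ce=cv2.connectedComponentsWithStats(m)
    for i in range(1,k):
        if st[i,4]<15: continue
        q=X[l==i]; print(n,st[i].tolist(),ce[i].round(1),np.nanmedian(q,0).round(4),np.nanpercentile(q,2,0).round(4),np.nanpercentile(q,98,0).round(4))
E
```

```text
red [315, 307, 10, 12, 98] [319.2 312.6] [ 0.3927 -0.0218  0.0519] [ 0.3777 -0.0334  0.0383] [ 0.4106 -0.0098  0.0643]
green [400, 292, 11, 13, 108] [405.  297.8] [ 0.4166 -0.28    0.0507] [ 0.3997 -0.2918  0.0372] [ 0.4332 -0.2686  0.0633]
green [362, 298, 11, 14, 103] [367.2 304.5] [ 0.4062 -0.166   0.0512] [ 0.3895 -0.1783  0.0393] [ 0.4228 -0.1542  0.0631]
blue [381, 264, 30, 28, 640] [395.4 277.3] [ 0.4842 -0.2637  0.0167] [ 0.4473 -0.2973  0.0035] [ 0.5201 -0.2212  0.0543]
blue [344, 270, 29, 28, 305] [357.6 283.7] [ 0.4727 -0.1429  0.0276] [ 0.4354 -0.1841  0.0015] [ 0.5128 -0.107   0.0548]
blue [306, 277, 30, 27, 312] [320.3 289.7] [ 0.4654 -0.0313  0.0224] [ 0.4256 -0.0698  0.0019] [0.5028 0.0076 0.0553]
white [405, 265, 15, 42, 228] [413.1 287.6] [ 0.443  -0.3154  0.0102] [ 0.3956 -0.3271  0.0012] [ 0.5169 -0.2952  0.058 ]
white [365, 270, 30, 43, 581] [381.  294.2] [ 0.4301 -0.2131  0.0104] [ 0.3868 -0.2483  0.0021] [ 0.5076 -0.1813  0.0206]
white [328, 277, 30, 44, 713] [342.  302.7] [ 0.4127 -0.0935  0.0106] [ 0.3749 -0.133   0.0021] [ 0.4972 -0.0551  0.0186]
white [299, 283, 21, 42, 373] [307.1 306. ] [0.4146 0.0144 0.0112] [ 0.3668 -0.0103  0.002 ] [0.488  0.0303 0.0607]
```

View pics/crop0.png

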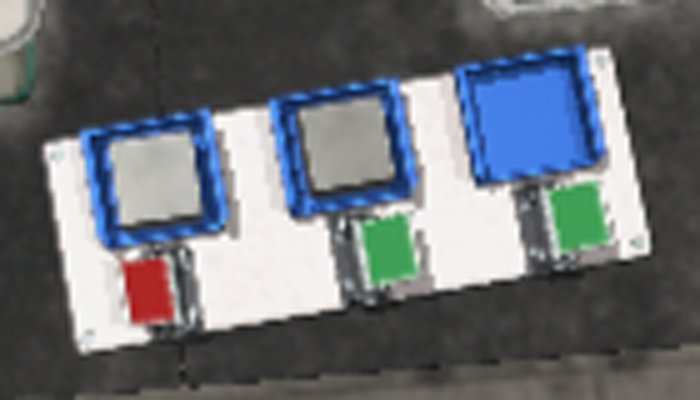

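View pics/crop1.png

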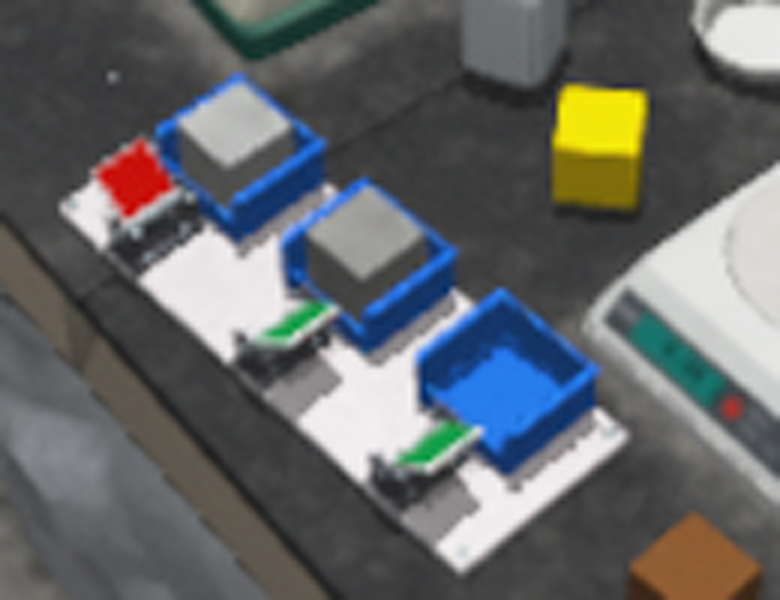

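```bash
cat >> h.py <<'E'
from scipy.spatial.transform import Rotation as Ro
TH=0.091; XR=np.array([np.cos(TH),np.sin(TH),0]); YR=np.array([-np.sin(TH),np.cos(TH),0])
RT=np.stack([XR,[0,0,-1],YR],1)
HL=np.array([.3941,-.0367,.035]);HM=np.array([.4048,-.151,.035]);HR=np.array([.4152,-.265,.035])
def plan(h,yoff,z):
    from station import robot
    s=robot.read_state();R=np.array(s["ee_rot"]);p=np.array(s["eef_pos"])
    T=h+yoff*YR;T[2]=z
    print("t",s["t"],"pos",p.round(4),"F",np.round(s["wrist_force"],1),"w",round(s["grip_width"],4),"q",np.round(s["joint_positions"],2))
    print("dp",((T-p)@R*1000).round(1),"twist",Ro.from_matrix(R.T@RT).as_rotvec().round(3))
E
python3 -c "
from h import *
plan(HL,.054,.16)"
```

```text
t 0.1 pos [0.1736 0.5999 0.2493] F [-0.1 -0.5  0.4] w 0.0854 q [ 1.16  0.22  1.53  0.    1.39 -0.13]
dp [-499.7   90.1 -369.2] twist [ 1.000e-03  1.198e+00 -2.000e-03]
```

Call:
servo_tool(hand=[1,1,1,1,1,1,1,1,1,1], dp=[[-25,0,-18],[-50,0,-37],[-75,0,-55],[-100,0,-74],[-130,0,-96],[-160,0,-118],[-190,0,-140],[-220,0,-162],[-250,0,-185],[-280,0,-207]], twist=[[0,0.06,0],[0,0.12,0],[0,0.18,0],[0,0.24,0],[0,0.31,0],[0,0.38,0],[0,0.45,0],[0,0.52,0],[0,0.6,0],[0,0.67,0]])

```text
t: 1.1
eef_pos: [0.2946, 0.2719, 0.2494]
ee_rot: [[0.816, -0.001, -0.578], [0.578, -0.002, 0.816], [-0.002, -1.0, -0.001]]
wrist_force: [-0.5, -0.2, 0.3]
grip_width: 0.0
```

```bash
python3 -c "
from h import *
plan(HL,.054,.16)"
```

```text
t 1.1 pos [0.2946 0.2719 0.2494] F [-0.5 -0.2  0.3] w 0.0 q [ 0.55 -0.35  2.07 -0.    1.42 -0.07]
dp [ -69.9   89.8 -262.5] twist [ 0.001  0.525 -0.001]
```

Call:
servo_tool(hand=[1,1,1,1,1,1,1,1,1,1], dp=[[-8,0,-30],[-16,0,-60],[-24,0,-90],[-32,10,-120],[-40,20,-150],[-48,35,-180],[-56,50,-210],[-64,70,-240],[-70,90,-262],[-70,90,-262]], twist=[[0,0.06,0],[0,0.12,0],[0,0.18,0],[0,0.24,0],[0,0.3,0],[0,0.36,0],[0,0.42,0],[0,0.48,0],[0,0.525,0],[0,0.525,0]])

```text
t: 2.1
eef_pos: [0.3873, 0.0157, 0.1571]
ee_rot: [[0.996, -0.006, -0.087], [0.087, -0.002, 0.996], [-0.006, -1.0, -0.001]]
wrist_force: [-0.3, 0.7, -0.4]
grip_width: 0.0002
```

```bash
cat > snap.py <<'E'
import sys
from h import *
from station import robot
import cv2
n=sys.argv[1]
a=robot.grab_frame("top");b=robot.grab_frame("scene")
np.savez(f"top{n}.npz",**a);np.savez(f"scene{n}.npz",**b)
A=cv2.resize(a["pixels"][240:340,270:430,::-1],(640,400),interpolation=cv2.INTER_CUBIC)
B=cv2.resize(b["pixels"][190:330,230:390,::-1],(640,560),interpolation=cv2.INTER_CUBIC)
cv2.imwrite(f"pics/t{n}.png",A);cv2.imwrite(f"pics/s{n}.png",B)
E
python3 snap.py 1; python3 -c "
from h import *
plan(HL,.054,.068)"
```

```text
t 2.2 pos [0.3882 0.0173 0.1593] F [-0.5  0.3  0.3] w 0.0002 q [-0.16 -0.29  2.2  -0.    1.23 -0.25]
dp [ 1.2 91.3 -0.3] twist [ 0.001 -0.001 -0.003]
```

View pics/s1.png

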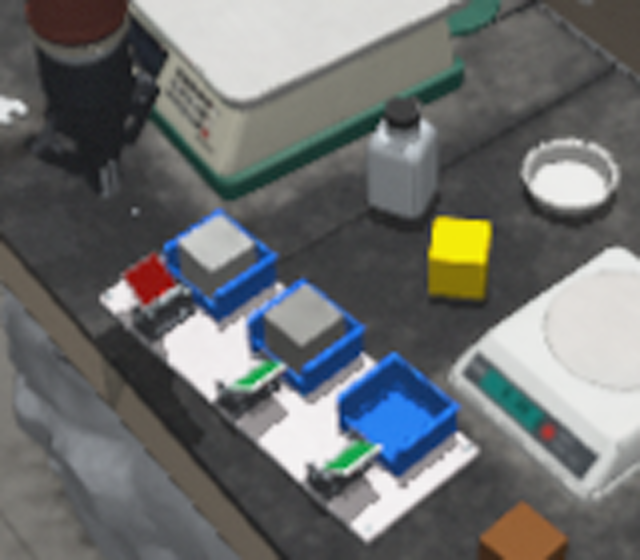

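View pics/t1.png

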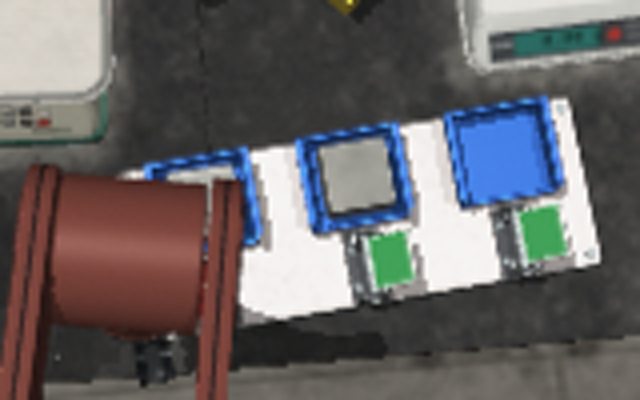

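Run:
```python
from h import *
f=dict(np.load("scene1.npz"));X=cloud(f)
P=np.array([.3882,.0173,.1593])
d=X-P
loc=np.stack([d@XR,d@YR,d[...,2]],-1)
m=(abs(loc[...,0])<.06)&(abs(loc[...,1])<.06)&(loc[...,2]>-.06)&(loc[...,2]<.03)
for a in np.arange(-.06,.03,.01):
    k=m&(loc[...,2]>=a)&(loc[...,2]<a+.01)
    if k.sum(): print(round(a,2),k.sum(),(loc[k].min(0)*1000).round(),(loc[k].max(0)*1000).round())
```

```text
-0.02 6 [-11.  -8. -18.] [  6.  -2. -11.]
-0.01 17 [-17. -14.  -9.] [ 9.  9. -0.]
0.0 21 [-18. -12.   1.] [11.  9. 10.]
0.01 16 [-17. -12.  10.] [11. -2. 18.]
0.02 15 [-23. -14.  20.] [24. 12. 29.]
```

The right-hand picture shows red at (150,280), in front of a full bin. The middle tag is green in front of a full bin, and the right tag is green in front of the empty bin. So the left and right tags are wrong. The shut fingertip measures about 19 mm below the TCP and ±11 mm in y. I'll descend left of the left tag.

Call:
servo_tool(hand=[1,1,1,1,1,1,1], dp=[[1,20,0],[1,40,0],[1,60,0],[1,78,0],[1,91,0],[1,91,0],[1,91,0]], twist=[[0,0,0],[0,0,0],[0,0,0],[0,0,0],[0,0,0],[0,0,0],[0,0,0]])

```text
t: 2.9
eef_pos: [0.3893, 0.018, 0.0692]
ee_rot: [[0.996, -0.002, -0.092], [0.092, -0.001, 0.996], [-0.002, -1.0, -0.001]]
wrist_force: [-0.4, 0.8, 1.2]
grip_width: -0.0001
```

```bash
python3 snap.py 2; python3 -c "
from h import *
plan(HL,.004,.068)"
```

```text
t 3.0 pos [0.39   0.0176 0.0696] F [-0.5  0.2 -1. ] w 0.0004 q [-0.16 -0.13  2.26 -0.    1.01 -0.25]
dp [ -0.8   1.7 -50.5] twist [ 0.001  0.    -0.001]
```

View pics/s2.png

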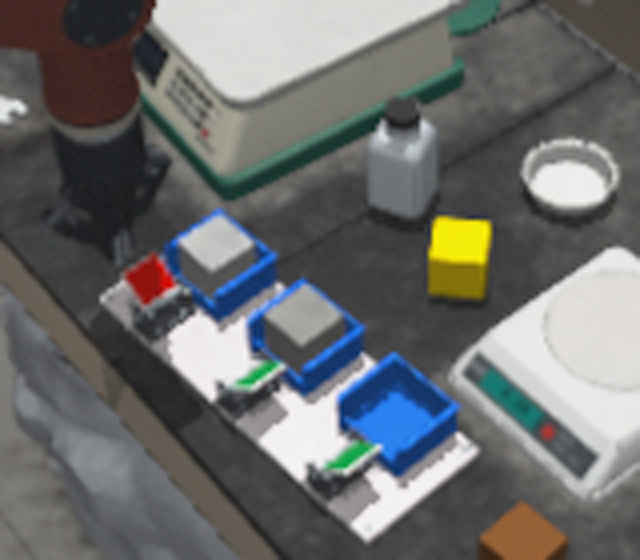

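The fingertip stands just left of the red tag (crop (125,250)) and about 16 mm above the pin. I'll push right.

Call:
servo_tool(hand=[1,1,1,1,1,1,1,1,1,1], dp=[[0,1,-6],[0,1,-12],[0,1,-18],[0,1,-24],[0,1,-30],[0,1,-36],[0,1,-42],[0,1,-47],[0,1,-51],[0,1,-51]], twist=[[0,0,0],[0,0,0],[0,0,0],[0,0,0],[0,0,0],[0,0,0],[0,0,0],[0,0,0],[0,0,0],[0,0,0]])

```text
t: 4.0
eef_pos: [0.3947, -0.0337, 0.0687]
ee_rot: [[0.996, -0.001, -0.09], [0.09, -0.002, 0.996], [-0.001, -1.0, -0.002]]
wrist_force: [0.3, -0.3, -0.2]
grip_width: -0.0002
```

```bash
python3 snap.py 3; python3 -c "
from h import *
plan(HL,.03,.16)"
```

```text
t 4.1 pos [ 0.3946 -0.0332  0.0686] F [ 0.3 -0.1  0.3] w 0.0 q [-0.28 -0.11  2.25 -0.    1.01 -0.37]
dp [ -0.9 -91.4  26.5] twist [ 0.001 -0.    -0.001]
```

View pics/s3.png

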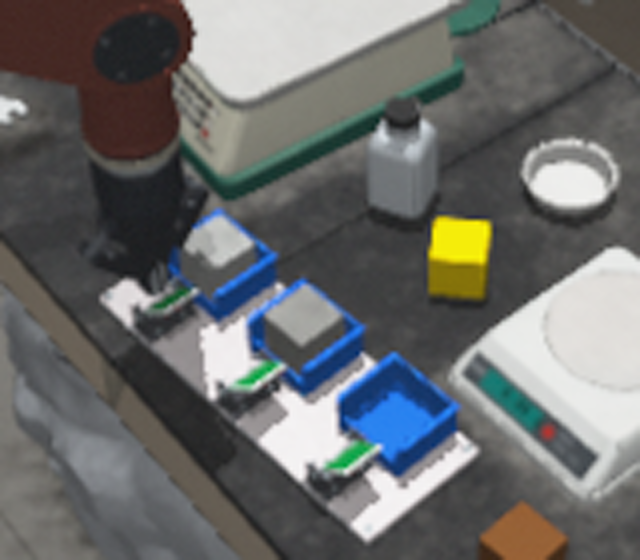

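The left tag now shows green at (165,300). I'll retreat left and up.

Call:
servo_tool(hand=[1,1,1,1,1,1,1,1], dp=[[0,0,10],[0,0,20],[0,-10,27],[0,-30,27],[0,-50,27],[0,-70,27],[0,-92,27],[0,-92,27]], twist=[[0,0,0],[0,0,0],[0,0,0],[0,0,0],[0,0,0],[0,0,0],[0,0,0],[0,0,0]])

```text
t: 4.9
eef_pos: [0.3943, -0.0059, 0.1643]
ee_rot: [[0.996, 0.006, -0.092], [0.092, -0.003, 0.996], [0.005, -1.0, -0.003]]
wrist_force: [-0.6, -0.2, 0.3]
grip_width: 0.0001
```

```bash
python3 -c "
from h import *
plan(HR,-.054,.16)"
```

```text
t 4.9 pos [ 0.3943 -0.0059  0.1643] F [-0.6 -0.2  0.3] w 0.0001 q [-0.21 -0.29  2.19 -0.    1.24 -0.31]
dp [  -3.2    5.3 -313.9] twist [0.003 0.001 0.005]
```

Call:
servo_tool(hand=[1,1,1,1,1,1,1,1,1,1], dp=[[0,0,-25],[0,0,-60],[-1,0,-95],[-1,0,-130],[-2,0,-165],[-2,0,-200],[-3,0,-235],[-3,0,-270],[-3,3,-300],[-3,3,-314]], twist=[[0,0,0],[0,0,0],[0,0,0],[0,0,0],[0,0,0],[0,0,0],[0,0,0],[0,0,0],[0,0,0],[0,0,0]])

```text
t: 5.9
eef_pos: [0.4201, -0.3202, 0.1616]
ee_rot: [[0.996, 0.005, -0.091], [0.091, -0.002, 0.996], [0.005, -1.0, -0.003]]
wrist_force: [-0.2, 1.5, -0.2]
grip_width: 0.0003
```

```bash
python3 snap.py 4; python3 -c "
from h import *
plan(HR,-.054,.069)"
```

```text
t 6.0 pos [ 0.4202 -0.3194  0.1618] F [-1.1  0.  -0.5] w 0.0 q [-0.8   0.07  1.87  0.    1.2  -0.89]
dp [-0.5 92.8  0.8] twist [ 0.002 -0.     0.005]
```

View pics/t4.png

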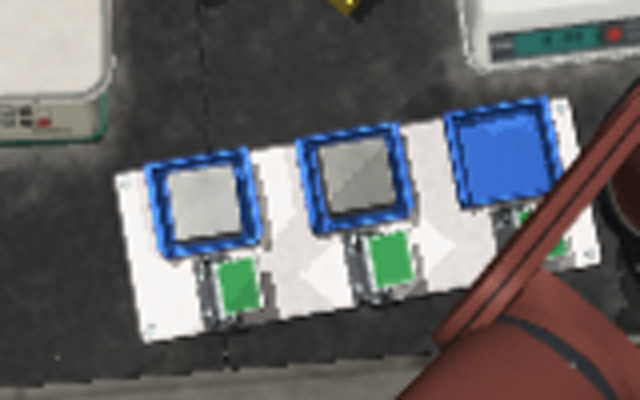

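View pics/s4.png

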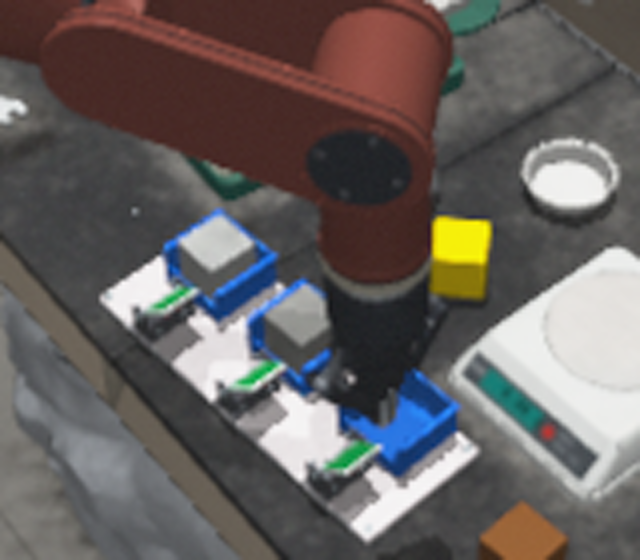

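The left tag at (238,287) and the middle tag at (388,258) are both green and leaning the same way. I'll descend right of the right tag.

Call:
servo_tool(hand=[1,1,1,1,1,1,1], dp=[[0,20,0],[0,40,0],[0,60,0],[0,78,0],[0,92,0],[0,92,0],[0,92,0]], twist=[[0,0,0],[0,0,0],[0,0,0],[0,0,0],[0,0,0],[0,0,0],[0,0,0]])

```text
t: 6.7
eef_pos: [0.4208, -0.3189, 0.0701]
ee_rot: [[0.996, 0.005, -0.091], [0.091, -0.002, 0.996], [0.005, -1.0, -0.002]]
wrist_force: [-0.8, -0.5, -0.0]
grip_width: 0.0
```

```bash
python3 snap.py 5; python3 -c "
from h import *
plan(HR,-.003,.069)"
```

```text
t 6.8 pos [ 0.4214 -0.3199  0.071 ] F [-0.3 -0.8 -0. ] w -0.0001 q [-0.8   0.2   1.92  0.    1.02 -0.89]
dp [-1.2  1.8 52.2] twist [0.004 0.    0.006]
```

View pics/s5.png

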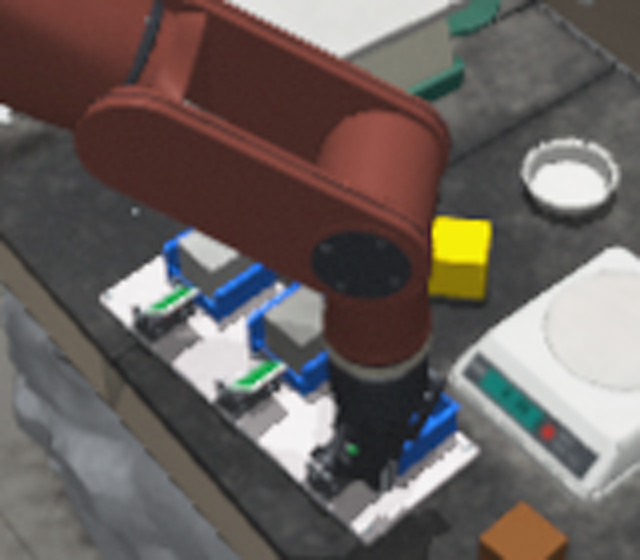

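The finger is right of the still-green right tag (green at (350,450)) with no contact force. I'll push left.

Call:
servo_tool(hand=[1,1,1,1,1,1,1,1,1,1], dp=[[-1,2,6],[-1,2,12],[-1,2,18],[-1,2,24],[-1,2,30],[-1,2,36],[-1,2,42],[-1,2,48],[-1,2,52],[-1,2,52]], twist=[[0,0,0],[0,0,0],[0,0,0],[0,0,0],[0,0,0],[0,0,0],[0,0,0],[0,0,0],[0,0,0],[0,0,0]])

```text
t: 7.8
eef_pos: [0.4155, -0.2675, 0.0686]
ee_rot: [[0.996, 0.006, -0.091], [0.092, -0.003, 0.996], [0.006, -1.0, -0.003]]
wrist_force: [-0.5, -1.3, 0.6]
grip_width: -0.0002
```

```bash
python3 snap.py 6; python3 -c "
from h import *
plan(HR,-.03,.16)"
```

```text
t 7.9 pos [ 0.4157 -0.2682  0.0689] F [-0.4 -0.7 -0.7] w 0.0002 q [-0.73  0.12  2.01  0.    1.   -0.83]
dp [  0.3 -91.  -27.2] twist [0.004 0.    0.006]
```

View pics/s6.png

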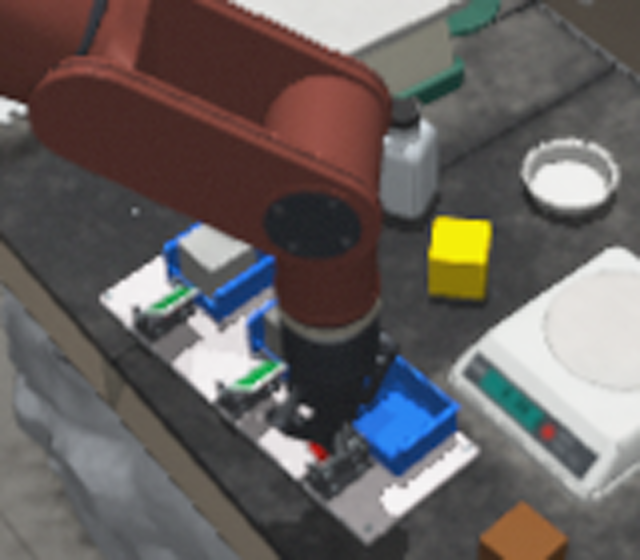

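Red shows at (318,450). I'll retreat right, then up, then right again to clear both camera views.

Call:
servo_tool(hand=[1,1,1,1,1,1,1,1,1,1], dp=[[0,0,-10],[0,0,-20],[0,-10,-27],[0,-30,-27],[0,-50,-27],[0,-75,-27],[0,-100,-27],[0,-125,-40],[0,-150,-70],[0,-150,-105]], twist=[[0,0,0],[0,0,0],[0,0,0],[0,0,0],[0,0,0],[0,0,0],[0,0,0],[0,0,0],[0,0,0],[0,0,0]])

```text
t: 8.9
eef_pos: [0.4261, -0.3751, 0.2252]
ee_rot: [[0.996, 0.012, -0.092], [0.092, -0.01, 0.996], [0.011, -1.0, -0.011]]
wrist_force: [1.0, -0.3, 1.3]
grip_width: 0.0001
```

Call:
servo_tool(hand=[1,1,1,1,1,1,1], dp=[[-10,0,-30],[-20,0,-60],[-30,0,-90],[-40,0,-120],[-50,0,-150],[-50,0,-150],[-50,0,-150]], twist=[[0,0,0],[0,0,0],[0,0,0],[0,0,0],[0,0,0],[0,0,0],[0,0,0]])

```text
t: 9.6
eef_pos: [0.3894, -0.5301, 0.2264]
ee_rot: [[0.996, 0.012, -0.09], [0.09, -0.01, 0.996], [0.011, -1.0, -0.011]]
wrist_force: [-0.4, 0.2, 1.3]
grip_width: -0.0001
```

```bash
python3 snap.py 7; python3 -c "
from h import *
plan(HR,-.03,.16)"
python3 - <<'E'
import numpy as np,cv2
from h import cloud,XR,YR,HL,HM,HR
f=dict(np.load("top7.npz"));X=cloud(f);hsv=cv2.cvtColor(f["pixels"],cv2.COLOR_RGB2HSV)
H,S=hsv[...,0].astype(int),hsv[...,1]
roi=np.zeros((480,640),bool);roi[285:330,292:425]=1
for n,m in dict(red=((H<8)|(H>172))&(S>120),green=(H>45)&(H<85)&(S>100)).items():
    k,l,st,ce=cv2.connectedComponentsWithStats((m&roi).astype(np.uint8))
    for i in range(1,k):
        if st[i,4]<15: continue
        q=X[l==i];q=q[~np.isnan(q).any(1)]
        c=np.median(q,0);h=min((HL,HM,HR),key=lambda h:np.hypot(*(h-c)[:2]))
        y=(q-h)@YR; s=np.polyfit(y,q[:,2],1)[0]
        print(n,st[i].tolist(),c.round(4),"y off",np.median(y).round(4),"tilt deg from vertical",np.degrees(np.arctan2(1,abs(s))).round(1),"zmax",np.percentile(q[:,2],98).round(4))
E
```

```text
t 9.7 pos [ 0.3902 -0.5287  0.2264] F [ 0.3 -0.2 -0.2] w -0.0006 q [-1.06  0.3   1.47  0.01  1.35 -1.15]
dp [ 48.4  64.6 231. ] twist [0.01  0.001 0.012]
red [391, 294, 9, 12, 87] [ 0.4139 -0.2509  0.0512] y off 0.0145 tilt deg from vertical 48.5 zmax 0.0644
green [362, 298, 11, 14, 103] [ 0.406  -0.1663  0.0505] y off -0.0151 tilt deg from vertical 49.1 zmax 0.0629
green [325, 305, 9, 13, 98] [ 0.396  -0.0517  0.0499] y off -0.0148 tilt deg from vertical 50.5 zmax 0.0627
```

View pics/t7.png

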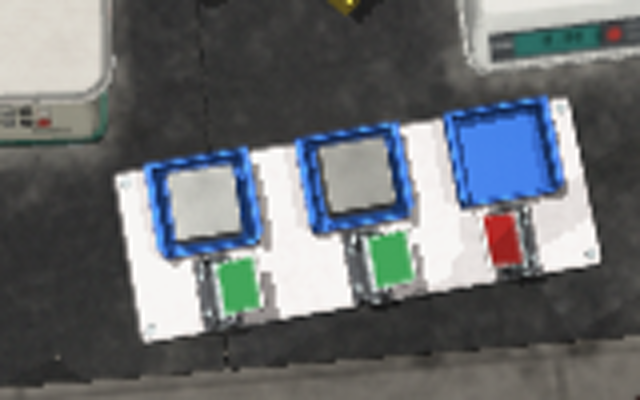

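View pics/s7.png

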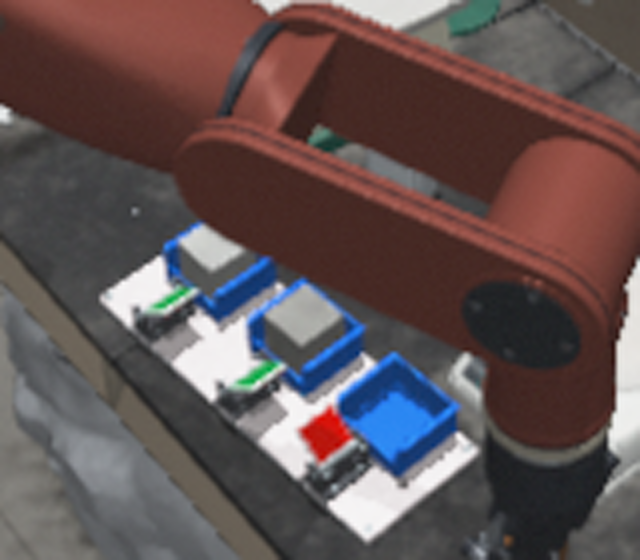

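The tags read green (238,287), green (388,258) and red (503,240), all at about 50 degrees. I'll compare the full top image with the first one for bystanders, then hand in.

Run:
```python
import numpy as np,cv2
a=np.load("top0.npz")["pixels"];b=np.load("top7.npz")["pixels"]
d=(cv2.absdiff(a,b).max(2)>60).astype(np.uint8)
k,l,st,ce=cv2.connectedComponentsWithStats(d)
print([s.tolist() for s in st[1:] if s[4]>10])
cv2.imwrite("pics/full7.png",b[:,:,::-1])
```

```text
[[541, 250, 9, 6, 12], [513, 255, 46, 34, 135], [508, 258, 39, 28, 119], [544, 259, 40, 41, 778], [507, 268, 11, 10, 62], [390, 291, 24, 19, 260], [578, 294, 6, 6, 11], [582, 294, 10, 9, 33], [484, 296, 10, 8, 29], [491, 299, 6, 6, 18], [324, 304, 16, 17, 175], [565, 304, 7, 7, 20], [313, 306, 12, 17, 122], [568, 307, 9, 6, 21], [499, 313, 14, 5, 38], [544, 314, 12, 3, 25], [496, 316, 47, 50, 348], [545, 318, 5, 4, 14], [412, 321, 58, 34, 178], [525, 335, 12, 10, 15], [313, 349, 46, 32, 281], [251, 353, 161, 127, 5528], [457, 376, 31, 29, 65], [286, 378, 10, 6, 18], [292, 380, 40, 8, 98], [3, 396, 203, 84, 3332], [3, 405, 80, 35, 113], [423, 406, 33, 28, 72], [0, 410, 2, 48, 76], [3, 410, 9, 5, 15], [1, 420, 62, 60, 1723], [287, 426, 7, 4, 14], [385, 432, 35, 40, 211], [59, 435, 5, 4, 11], [297, 434, 14, 33, 146], [1, 469, 24, 11, 34]]
```

View pics/full7.png

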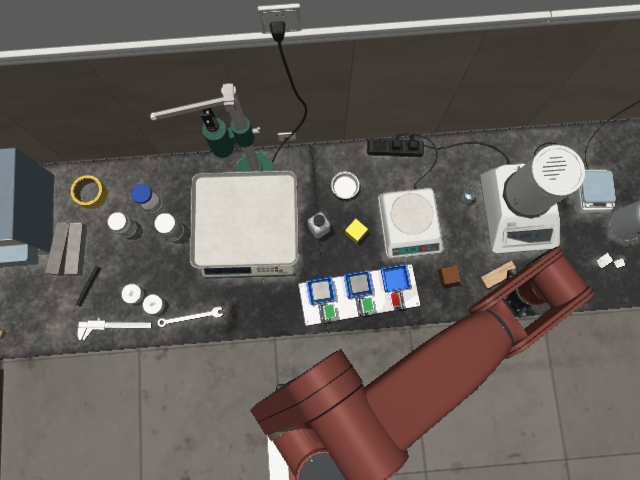

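```bash
python3 -c "
from station import robot
s=robot.read_state();print(s['t'],s['wrist_force'],abs(s['joint_velocities']).max());print(robot.finish_job())"
```

```text
9.7 [ 0.26961325 -0.19267206 -0.18485907] 0.014460205981813294
the job is handed in; nothing more can be done
None
```

I flipped two tags with the shut fingertip and handed the job in at 9.7 s of the 32 s allowed. The left tag, in front of a full bin, went from red to green. The right tag, in front of the empty bin, went from green to red. The middle tag was already green in front of a full bin, so I left it alone.

**Tags:** in the last images they read green, green, red from left to right. They lean 50.5°, 49.1° and 48.5° from vertical, which matches the 50° stops within what the camera can measure.

**Everything else:** comparing the top image before and after showed changes only at the two flipped tags and where the arm stands or its shadow falls. The arm partly hid the wood block's right-hand end in that picture, but the tool stayed well above the block throughout. Wrist force stayed under about 2 N in every reading I took, and the robot was touching nothing at hand-in. No check failed or disagreed.

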